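# Show a tub's code to the reader and log it

### The arm

A 6-joint arm with a two-finger parallel gripper is mounted at the origin on the work surface. World frame = base frame: x ahead of the robot, y to its left, z up, the work surface at z = 0. Lengths are in m, angles in rad, forces in N, time in s.
With the tool pointing down it reaches from about 0.275 to 0.775 m from the base axis. Payload 14.6 kg.
Tool frame: the origin (TCP) lies at the very end of the fingers, on their centre line; the grasp point (between the pads) lies 19 mm behind it; z points along the fingers, y is the line along which they close (so a half turn about z gives the same grasp; the last joint's range is limited). The gripper opens to 85 mm and grips with 20 to 120 N. Pads are 22 mm wide; open, the fingers measure 114 mm over their backs; the gripper's body (76 mm by 85 mm) begins 54 mm behind the grasp point. The pads swing forward as they close: fully open they stand 13 mm farther back than shut.
Start: joints at [1.145, 0.263, -0.048, 1.259, 0, 1.415], TCP at [0.14, 0.506, 0.231] pointing down, gripper open.
Joint ranges: [-2.65, 2.65], [-0.89, 1.7], [-1.18, 1.37], [-2.13, 2.11], [-1.35, 1.29], [-3.14, 3.14]. Speed limits (rad/s): [1.89, 1.89, 2.57, 2.79, 3.14, 3.14].

### API

Orientations are given as a rotation vector (axis times angle).
In Python, from plant import ctrl gives the robot as it stands. The module is installed in compiled form; this text tells all that it offers.
- The arm moves only by the shell command python3 -m crank 'ROWS' [OPENING]. ROWS is JSON, a list that holds one entry, the list of rows, each a list of 6 numbers: the shift along the world's x, y, z in units of 80 cm (1.0 is 80 cm), then the turn, a rotation vector about the world's x, y, z in units of 90 degrees (1.0 is 90 degrees). In form: [[[tx, ty, tz, wx, wy, wz], ...]]. A call has 1 to 12 rows; each row is the pose to reach, as a shift and turn from the pose commanded when the call began; what a row does not reach only later rows make up. A row lasts 1/12 s, in which the tool goes at most 41.7 mm and 7.16 degrees, less where a joint would pass 70% of its speed; a pose out of reach is approached as far as the arm can. A call with a number of a shift or a turn outside -1 to 1 is refused whole. A call with a gripper value outside its range is refused whole. OPENING is the opening, from -1 (shut) to 1 (fully open), set as the call begins (- or left out, the last holds). The fingers move at their own pace and stop on an object; the grip force is fixed at half the most. Time passes only in rows, so rows that repeat a pose let the fingers close. It gives the time, the measured TCP pose, the force, the opening and the grip force at its end, in the units of the state.
- ctrl.read_state(): the state, without advancing time (a new reading comes with each control period).
- ctrl.get_image(name): name is "scene" or "top" or "wrist"; returns a dict with "pixels" (420x560x3 uint8, red, green, blue), "depth" (420x560 float32, m along the optical axis (not along the pixel's ray), 0 where there is no reading), "vfov" (degrees; the focal length in pixels is half the picture's height over the tangent of half this angle, whatever the lens; pixels are square), "cx", "cy" (the principal point, pixels), "k1" (the pictures are not rectified: a ray, as slopes to the right and down, at radius r is drawn at 1 + k1 r^2 times it, then the intrinsics apply), "eye" and "attitude" of the camera in the world. Camera axes: x right, y up, looking along -z (the intrinsics and any distortion apply to the point x, -y, -z); pixel columns grow to the right and rows downward; lengths in m; the calibration is good to about 2 mm. A picture is of the moment at which its call begins.
- ctrl.sign_off(): hands the job in; it is judged then, once.
Trained networks look in a picture, given as the dict that the camera call returned (one of the last four; its "shot" number tells which), for a name from the list of things; names that differ only in an ending like _2 or _b are one class to them, and where a whole thing is asked for, a point or a joint stands for the part that bears it (a point fixed in the world has none). Each returns a list of dicts, best first, with "confidence" (0 to 1); they miss things now and then, are a little off and sometimes report something else, mostly with a low value. They report only what shows in the picture. A call takes as long as a camera call.
- ctrl.masks_of(picture, name): "pixels" (420x560 bool, what is visible of it) and "box" ([centre column, centre row, width, height] in pixels, round what is visible of it).
The state is a dict: "time": time; "joints": joint angles; "dq": joint speeds; "tau": joint torques, N m; "ee_pos": TCP position; "eef_rot": TCP orientation; "wrist_force": force on the tool from outside, world axes, zero at the start; "torque": the same for the moment, N m; "finger_gap": finger opening in m; "grip_force": force on a finger pad.
Only numpy, scipy, OpenCV 4.12 (cv2) and the standard library are available. Lean on these libraries where they do the work, as an engineer would, in place of code of your own. Each camera call takes 0.05 s, during which the arm holds its last target. There are 200 camera calls.

### The job

Log the white supplement tub at the code reader: lift it out of the grey tray and stand it on the round reader pad, turned so that its orange code panel faces the scanner window, and let go of it there. Only then press the red button on top of the scanner head well down, hold it a moment and release it. Leave the tub standing so, and leave the other things in the tray where they are.

Things in the scene. Friction and masses are not known exactly. Their poses are not given: they have to be found in the camera images.
- white_tub: White upright cylinder, 58 mm diameter, 115 mm tall, flat lid of equal diameter, about 0.25 kg. Origin: centre of its underside; z up; +x points from its axis to the middle of the orange striped panel (28 mm wide, 56 tall) on its side. An orange bar on the lid runs from the centre to the rim right above the panel. Starts in the tray, in either of two places, turned anyhow.
- white_tub_mark (a point): Middle of the white tub's orange code panel, on its surface: 29 mm from the tub's axis along the tub's +x, 45 mm above its underside.
- blue_tub: Blue tub of the same size with a yellow panel, standing in the tray; not to be moved. Origin: centre of its underside.
- tray: Fixed grey plastic tray, 280 mm (x) by 360 mm (y), 32 mm high, walls and floor 5 mm thick. Origin: centre of its underside. The two tubs stand in its near half, low things and a tumbler in the far half.
- station: Fixed code reader: grey base plate 12 mm thick, round black pad ringed in green, black scanner head. Origin: under the pad's centre at table height; +x points from pad to head, z up. Plate: x -65 to 160 mm, y +-70 mm. Head: block x 85 to 155 mm, y +-50 mm, top at z = 90 mm. Its front face (x = 85 mm) has the glass window with a red line, looking back to the pad.
- station_pad (a point): Centre of the round pad (72 mm diameter with its green ring) on the plate's top, 12 mm above the table; the tub stands here.
- station_window (a point): Middle of the scanner window, 85 mm from the pad's centre along the station's +x, 58 mm above the table.
- scan_button (a joint): Travel of the scan button, m: 0 when up, 0.006 when fully down; it springs back; about 5 N presses it fully down.
- scan_button_top (a point): Centre of the upper face of the red round scan button (32 mm diameter) on top of the scanner head; it is pressed straight down.
- dumbbell_a: Chrome hex mini dumbbell, 128 mm long (its x), heads 46 mm across flats, 0.5 kg, lying in the tray; bystander. Origin under its middle.
- dumbbell_b: Second chrome mini dumbbell, same as the first; bystander.
- grip_ring: White silicone grip ring, 72 mm outside, 16 mm high, lying in the tray; bystander. Origin under its centre.
- tumbler: Empty glass tumbler, 70 mm rim, 95 mm tall, standing in the tray; bystander. Origin under its centre.
- carabiner: Red carabiner, about 80 by 50 mm, 9 mm thick, lying in the tray between the tubs; bystander. Origin under its centre.

How it is judged:
On the way, in this order (a step that is already met when the one before it is completed fails the run):
1. the white tub stands upright on the reader pad, centred within 12 mm, its orange panel facing the scanner window within 12 degrees, and the fingers have let go of it (horizontal distance between white_tub and station_pad below 0.012 m and z of white_tub in the frame of station between 0.009 and 0.016 m and angle between white_tub's own z axis and vertical below 0.06 rad and angle between the x axis of white_tub and the x axis of station, either way round below 0.21 rad and x of white_tub_mark in the frame of station above 0 m and contact force between the fingers and white_tub below 0.05 N and linear speed of white_tub below 0.02 m/s), for 0.3 s.
2. the red scan button is pressed down by more than 4.5 mm of its 6 mm for at least 0.2 s while the tub stands so, untouched by the fingers (all of step 1 and value of joint scan_button above 0.0045 m), for 0.2 s.
At the end, for the whole second after the job is handed in: The white tub stands upright, released and at rest, axis within 12 mm of the pad's centre, orange panel facing the scanner window (tub +x within 12 degrees of station +x); the scan button is up again; the other things in the tray lie within 30 mm of where they were (all of step 1 and value of joint scan_button below 0.0015 m); the robot touches nothing.
It fails at once if the scan button is pressed (more than 3 mm) while the tub does not stand on the pad facing the window (value of joint scan_button above 0.003 m and not (horizontal distance between white_tub and station_pad below 0.012 m and z of white_tub in the frame of station between 0.009 and 0.016 m and angle between white_tub's own z axis and vertical below 0.06 rad and angle between the x axis of white_tub and the x axis of station, either way round below 0.21 rad and x of white_tub_mark in the frame of station above 0 m)).
It fails at once if the white tub is dropped onto the reader: out of the fingers near the pad while its underside is more than 10 mm above the plate (horizontal distance between white_tub and station_pad below 0.08 m and z of white_tub in the frame of station above 0.022 m and contact force between the fingers and white_tub below 0.01 N).
It fails at once if the white tub is tipped by more than 35 degrees (angle between white_tub's own z axis and vertical above 0.61 rad).
It fails at once if the glass tumbler or the blue tub is tipped by more than 20 degrees (angle between any of tumbler, blue_tub's own z axis and vertical above 0.35 rad).
It fails at once if another thing of the tray (blue tub, dumbbells, ring, tumbler, carabiner) is moved by more than 30 mm (distance of any of blue_tub, dumbbell_a, dumbbell_b, grip_ring, tumbler, carabiner from where it was at the start of the episode above 0.03 m).
It also fails if it takes over 48 s, if anything falls off the work surface, if the arm or the gripper's body presses on something with over 40 N, if the wrist force passes 120 N, or if a joint passes its speed limit or range.

## Working session

There is one attempt and no reset: what is moved stays moved. The work goes in short steps, Python scripts to look and compute and a shell command to move; the robot and the scene stay as the last step left them, time stands still between calls to the robot, and variables do not carry over. Pictures are saved under pics/ and viewed, at most 10 in all, crops included, and the job is handed in when it is done.

```bash
mkdir -p pics; cat > h.py <<'E'
import numpy as np, cv2
from plant import ctrl
from scipy.spatial.transform import Rotation as R
def rot(a):
    a=np.array(a,float)
    return a if a.shape==(3,3) else (R.from_rotvec(a).as_matrix() if a.size==3 else R.from_quat(a).as_matrix())
def cloud(p):
    d=p["depth"]; h,w=d.shape; f=h/2/np.tan(np.radians(p["vfov"])/2)
    K=np.array([[f,0,p["cx"]],[0,f,p["cy"]],[0,0,1]])
    u,v=np.meshgrid(np.arange(w),np.arange(h))
    n=cv2.undistortPoints(np.stack([u,v],-1).reshape(-1,1,2).astype(np.float64),K,np.array([p["k1"],0,0,0.])).reshape(h,w,2)
    c=np.stack([n[...,0]*d,-n[...,1]*d,-d],-1)
    P=c@rot(p["attitude"]).T+np.array(p["eye"]); P[d==0]=np.nan
    return P
def save(p,name): cv2.imwrite("pics/"+name,p["pixels"][...,::-1])
E
python3 - <<'E'
from h import *
s=ctrl.read_state(); print({k:np.round(v,3) for k,v in s.items()})
for n in ["scene","top"]:
    p=ctrl.get_image(n); save(p,n+"0.png"); P=cloud(p); print(n,p["eye"],p["attitude"],p["k1"],p["vfov"])
    for o in ["white_tub","blue_tub","station","scan_button_top","scan_button","tumbler","carabiner"]:
        for m in ctrl.masks_of(p,o)[:2]:
            q=P[m["pixels"]]; q=q[~np.isnan(q[:,0])]
            if len(q): print(o,round(m["confidence"],2),np.round(m["box"]),np.round(np.median(q,0),3),np.round(np.percentile(q,2,axis=0),3),np.round(np.percentile(q,98,axis=0),3))
E
```

```text
{'time': np.float64(0.0), 'joints': array([ 1.145,  0.264, -0.049,  1.259, -0.   ,  1.416]), 'dq': array([ 0.   ,  0.   ,  0.   , -0.   , -0.   ,  0.002]), 'tau': array([-1.0000e-03, -6.3761e+01,  3.8457e+01,  1.4000e-02,  0.0000e+00,
        0.0000e+00]), 'ee_pos': array([0.14 , 0.506, 0.231]), 'eef_rot': array([-4.240e-01, -3.113e+00,  2.000e-03]), 'wrist_force': array([-0.044,  0.31 ,  0.587]), 'torque': array([-0.022,  0.009,  0.014]), 'grip_force': np.float64(0.0), 'finger_gap': np.float64(0.086)}
scene [1.16254379 0.27768274 0.8572997 ] [0.49931432 0.68517198 1.82146995] -0.12040585472257039 46.46538107183037
blue_tub 0.62 [402. 242.  37.  56.] [0.519 0.301 0.094] [0.477 0.275 0.013] [0.529 0.328 0.122]
station 0.64 [183. 200.  90. 105.] [ 0.505 -0.192  0.013] [ 0.416 -0.265  0.004] [ 0.629 -0.13   0.108]
scan_button_top 0.53 [194. 154.  14.  14.] [ 0.448 -0.205  0.112] [ 0.432 -0.222  0.102] [ 0.46  -0.193  0.115]
scan_button_top 0.32 [278. 256.  52.  60.] [0.599 0.059 0.041] [0.53  0.026 0.015] [0.656 0.086 0.053]
scan_button 0.59 [192. 154.  14.  12.] [ 0.448 -0.206  0.112] 
[... 372 characters left out ...]
72. 237.  27.  39.] [0.469 0.105 0.121] [0.445 0.079 0.04 ] [0.499 0.13  0.124]
white_tub 0.48 [431. 249.  17.  10.] [ 0.443 -0.206  0.113] [ 0.43  -0.22   0.108] [ 0.457 -0.193  0.115]
blue_tub 0.61 [178. 228.  38.  31.] [0.493 0.292 0.12 ] [0.469 0.272 0.013] [0.524 0.325 0.123]
station 0.67 [411. 219.  84. 104.] [ 0.508 -0.192  0.014] [ 0.406 -0.266  0.003] [ 0.622 -0.131  0.112]
scan_button_top 0.46 [430. 247.  15.  14.] [ 0.443 -0.206  0.113] [ 0.432 -0.221  0.108] [ 0.455 -0.193  0.115]
scan_button 0.51 [431. 248.  17.  15.] [ 0.443 -0.206  0.113] [ 0.43  -0.221  0.106] [ 0.457 -0.193  0.115]
tumbler 0.72 [173. 165.  35.  38.] [0.643 0.32  0.064] [0.602 0.282 0.008] [0.667 0.345 0.102]
```

```bash
python3 - <<'E'
import cv2,numpy as np
a=cv2.imread("pics/scene0.png")[100:380,100:480]; b=cv2.imread("pics/top0.png")[100:380,100:500]
cv2.imwrite("pics/both.png",cv2.resize(np.hstack([a,b]),None,fx=1.02,fy=1.02))
b=b[60:180,:];cv2.imwrite("pics/zoom.png",cv2.resize(b,None,fx=2,fy=2,interpolation=3))
E
```

```text
(no output)
```

View pics/both.png

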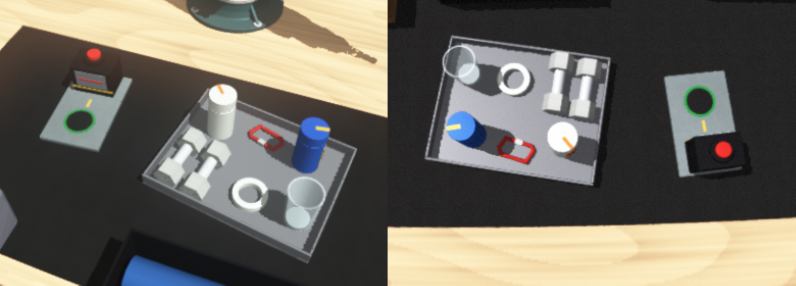

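View pics/zoom.png

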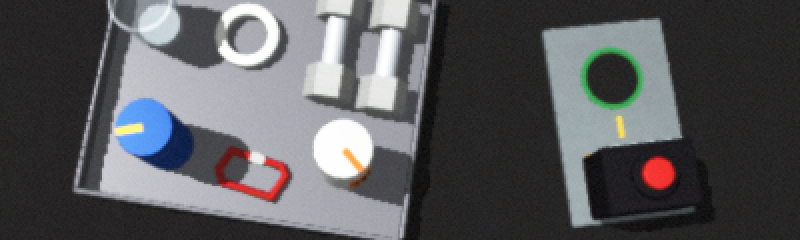

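The pictures show the white tub in the tray near top (272,237), its bar pointing down-right. The pad is at top (405,178) and the head with the red button at (430,248), so the scanner sits on the robot's side of the pad. Next I'll measure the lid, the bar and the station axis.

```bash
cat > m.py <<'E'
from h import *
def meas(n, c0=(0.469,0.105), zl=0.12, quiet=False):
    p=ctrl.get_image(n); P=cloud(p); hsv=cv2.cvtColor(p["pixels"],cv2.COLOR_RGB2HSV).astype(int); H,S,V=np.moveaxis(hsv,-1,0)
    near=np.hypot(P[...,0]-c0[0],P[...,1]-c0[1])<0.06
    lid=near&(abs(P[...,2]-zl)<0.006)
    if lid.sum()>20:
        q=P[lid][:,:2].astype(np.float32); c,r=cv2.minEnclosingCircle(q)
        print(n,"lid enc",np.round(c,4),round(r,4),"mean",np.round(q.mean(0),4),"z",np.median(P[lid][:,2]).round(4),lid.sum())
        bar=lid&(H>4)&(H<24)&(S>110); b=P[bar][:,:2]
        if len(b)>3:
            m=b.mean(0); d=m-q.mean(0); w=np.linalg.svd(b-m)[2][0]; w=w*np.sign(w@d)
            print("  bar n",len(b),"mean",m.round(4),"ang(mean)",np.degrees(np.arctan2(d[1],d[0])).round(1),"ang(pca)",np.degrees(np.arctan2(w[1],w[0])).round(1))
    st=(P[...,0]>.35)&(P[...,0]<.68)&(P[...,1]>-.32)&(P[...,1]<-.08)
    g=st&(H>45)&(H<85)&(S>90)&(abs(P[...,2]-.012)<.008)
    b=st&((H<6)|(H>174))&(S>150)&(P[...,2]>.095)
    y=st&(H>15)&(H<35)&(S>100)&(abs(P[...,2]-.012)<.008)
    if g.sum()>10:
        gg=P[g]; e=cv2.fitEllipse(gg[:,:2].astype(np.float32)); print("  pad ellipse",np.round(e[0],4),np.round(e[1],4),"mean",gg.mean(0).round(4))
    if b.sum()>5:
        bt=b&(P[...,2]>np.percentile(P[b][:,2],60)-.003); bb=P[bt]; cc=cv2.minEnclosingCircle(bb[:,:2].astype(np.float32)); print("  button",bb.mean(0).round(4),"enc",np.round(cc,4) if 0 else cc)
    pl=st&(abs(P[...,2]-.012)<.004)
    if pl.sum()>50:
        r=cv2.minAreaRect(P[pl][:,:2].astype(np.float32)); print("  plate rect",np.round(r[0],4),np.round(r[1],4),round(r[2],2))
    return p,P
E
python3 - <<'E'
from m import *
for n in ["scene","top"]: 
    p,P=meas(n)
    t=(P[...,2]>.024)&(P[...,2]<.036)&(P[...,1]>.03)&(P[...,1]<.42)&(P[...,0]<.75)&(P[...,0]>.3)
    print("tray rect",cv2.minAreaRect(P[t][:,:2].astype(np.float32)))
E
```

```text
scene lid enc [0.4759 0.1061] 0.0302 mean [0.4777 0.1051] z 0.12 475
  bar n 26 mean [0.4626 0.0952] ang(mean) -146.9 ang(pca) -142.5
  pad ellipse [ 0.5637 -0.1976] [0.0649 0.066 ] mean [ 0.5657 -0.1968  0.0126]
  button [ 0.4464 -0.2067  0.1128] enc ((0.44478967785835266, -0.20622603595256805), 0.016868839040398598)
  plate rect [ 0.518  -0.2016] [0.2281 0.1424] 6.08
tray rect ((0.5529820919036865, 0.1985812485218048), (0.35985907912254333, 0.28341326117515564), 80.48257446289062)
top lid enc [0.474  0.1054] 0.0291 mean [0.4734 0.1049] z 0.1208 678
  bar n 42 mean [0.4616 0.0949] ang(mean) -139.8 ang(pca) -141.5
  pad ellipse [ 0.563  -0.1974] [0.0648 0.0654] mean [ 0.5624 -0.197   0.0135]
  button [ 0.4432 -0.2071  0.1125] enc ((0.44266563653945923, -0.20745547115802765), 0.015650566667318344)
  plate rect [ 0.5247 -0.2112] [0.2423 0.1622] 4.72
tray rect ((0.5522519946098328, 0.19977854192256927), (0.36082789301872253, 0.28172606229782104), 80.49339294433594)
```

```bash
python3 -m crank '[[[0.2,-0.25,0,0,0,0.3],[0.419,-0.501,0,0,0,0.6],[0.419,-0.501,0,0,0,0.6],[0.419,-0.501,0,0,0,0.6],[0.419,-0.501,0,0,0,0.6],[0.419,-0.501,0,0,0,0.6],[0.419,-0.501,0,0,0,0.6],[0.419,-0.501,0,0,0,0.6],[0.419,-0.501,0,0,0,0.6],[0.419,-0.501,0,0,0,0.6],[0.419,-0.501,0,0,0,0.6],[0.419,-0.501,0,0,0,0.6]]]' 1
python3 -m crank '[[[0,0,0,0,0,0],[0,0,0,0,0,0],[0,0,0,0,0,0]]]' 1
cat > t.py <<'E'
from h import *
s=ctrl.read_state(); M=rot(s["eef_rot"])
print("t",s["time"],"tcp",s["ee_pos"].round(4) if hasattr(s["ee_pos"],"round") else s["ee_pos"],"yaw y",np.degrees(np.arctan2(M[1,1],M[0,1])).round(2),"z",M[:,2].round(4),"gap",s["finger_gap"],"grip",s["grip_force"],"F",np.round(s["wrist_force"],1),"q",np.round(s["joints"],2))
E
python3 - <<'E'
import t
from m import *
p,P=meas("wrist"); save(p,"w1.png")
E
```

```text
time: 1.9
ee_pos: [0.4321, 0.1568, 0.2315]
eef_rot: [-1.035, 2.965, -0.0]
wrist_force: [0.5, 1.2, -0.0]
finger_gap: 0.0854
grip_force: 0.0
time: 2.15
ee_pos: [0.4309, 0.1588, 0.2312]
eef_rot: [1.034, -2.966, -0.0]
wrist_force: [-0.1, 0.5, 0.0]
finger_gap: 0.0852
grip_force: 0.0
t 2.15 tcp [0.4309 0.1588 0.2312] yaw y 128.44 z [-5.e-04  1.e-04 -1.e+00] gap 0.08520458999951898 grip 0.0 F [-0.1  0.5  0. ] q [ 0.18  0.15 -0.2   1.22  0.   -0.5 ]
wrist lid enc [0.4738 0.104 ] 0.0294 mean [0.472 0.104] z 0.1192 3825
  bar n 308 mean [0.4623 0.0953] ang(mean) -138.5 ang(pca) -141.5
  plate rect [ 0.5216 -0.1544] [0.1872 0.0508] 4.71
```

View pics/w1.png

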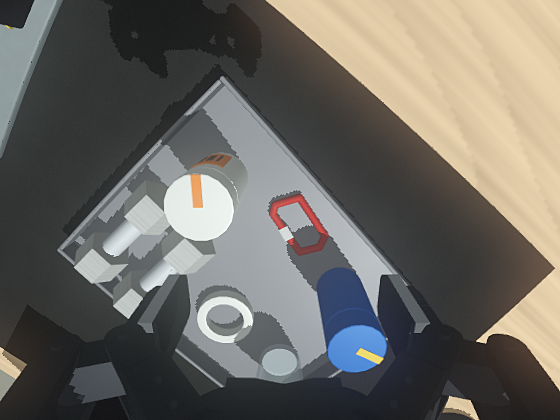

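The wrist view confirms the white tub: lid at (198,207), bar pointing up, free around the lid. The three cameras agree on a centre of about (0.474, 0.1045), so I move above it and descend.

```bash
python3 -m crank '[[[0.054,-0.068,0,0,0,0],[0.054,-0.068,0,0,0,0],[0.054,-0.068,-0.04,0,0,0],[0.054,-0.068,-0.08,0,0,0],[0.054,-0.068,-0.11,0,0,0],[0.054,-0.068,-0.14,0,0,0],[0.054,-0.068,-0.17,0,0,0],[0.054,-0.068,-0.19,0,0,0],[0.054,-0.068,-0.205,0,0,0],[0.054,-0.068,-0.205,0,0,0],[0.054,-0.068,-0.205,0,0,0]]]' 1
python3 - <<'E'
import t
from m import *
meas("top"); meas("scene")
E
```

```text
time: 3.12
ee_pos: [0.4736, 0.1054, 0.0674]
eef_rot: [1.038, -2.964, -0.0]
wrist_force: [-0.6, 0.6, -0.6]
finger_gap: 0.0856
grip_force: 0.0
t 3.1167 tcp [0.4736 0.1054 0.0674] yaw y 128.59 z [-8.e-04  0.e+00 -1.e+00] gap 0.08563031765916762 grip 0.0 F [-0.6  0.6 -0.6] q [ 0.05  0.31 -0.46  0.8   0.   -0.62]
  pad ellipse [ 0.5629 -0.1973] [0.0647 0.0648] mean [ 0.562  -0.197   0.0136]
  button [ 0.4433 -0.2073  0.1125] enc ((0.443142294883728, -0.20774224400520325), 0.015647994354367256)
  plate rect [ 0.536  -0.2259] [0.2616 0.1928] 4.93
scene lid enc [0.4776 0.1112] 0.0586 mean [0.4832 0.1102] z 0.1198 382
  bar n 6 mean [0.4707 0.1015] ang(mean) -145.2 ang(pca) 172.6
  pad ellipse [ 0.5636 -0.1978] [0.065  0.0656] mean [ 0.5657 -0.197   0.0125]
  button [ 0.4457 -0.2074  0.1119] enc ((0.4454803168773651, -0.207993283867836), 0.016699938103556633)
  plate rect [ 0.5191 -0.2018] [0.2292 0.1423] 6.1
```

```bash
python3 -m crank '[[[0,0,0,0,0,0],[0,0,0,0,0,0],[0,0,0,0,0,0],[0,0,0,0,0,0],[0,0,0,0,0,0],[0,0,0,0,0,0],[0,0,0,0,0,0],[0,0,0,0,0,0]]]' -1
python3 -m crank '[[[0,0,0.02,0,0,0],[0,0,0.045,0,0,0],[0,0,0.07,0,0,0],[0,0,0.1,0,0,0],[0,0,0.12,0,0,0],[0,0,0.13,0,0,0],[0,0,0.13,0,0,0]]]'
python3 - <<'E'
import t
from m import *
meas("wrist",t.s["ee_pos"][:2],.12+t.s["ee_pos"][2]-.0674); p,_=meas("scene",t.s["ee_pos"][:2],.12+t.s["ee_pos"][2]-.0674); save(p,"s2.png")
E
```

```text
time: 3.88
ee_pos: [0.4747, 0.1046, 0.0681]
eef_rot: [-1.035, 2.965, 0.0]
wrist_force: [-3.2, 3.3, 9.3]
finger_gap: 0.057
grip_force: 61.9
time: 4.47
ee_pos: [0.475, 0.1044, 0.1726]
eef_rot: [-1.034, 2.964, -0.001]
wrist_force: [0.2, 0.4, -2.3]
finger_gap: 0.057
grip_force: 64.8
t 4.4667 tcp [0.475  0.1044 0.1726] yaw y 128.48 z [ 2.4e-03  1.0e-04 -1.0e+00] gap 0.05695921560822452 grip 64.80444431304932 F [ 0.2  0.4 -2.3] q [ 0.05  0.22 -0.27  1.08  0.   -0.62]
wrist lid enc [0.4749 0.1043] 0.06 mean [0.4677 0.0985] z 0.2239 20562
  bar n 1729 mean [0.4624 0.0937] ang(mean) -137.8 ang(pca) -141.9
  pad ellipse [ 0.5479 -0.1683] [0.005  0.0265] mean [ 0.5475 -0.168   0.0119]
  plate rect [ 0.5392 -0.1622] [0.1703 0.0674] 5.41
scene lid enc [0.4769 0.1054] 0.0595 mean [0.4816 0.1086] z 0.224 526
  bar n 11 mean [0.47   0.0992] ang(mean) -141.2 ang(pca) 177.0
  pad ellipse [ 0.5636 -0.1979] [0.065  0.0657] mean [ 0.5656 -0.1968  0.0123]
  button [ 0.4471 -0.2073  0.1121] enc ((0.44617196917533875, -0.20755961537361145), 0.015932809561491013)
  plate rect [ 0.5175 -0.2019] [0.2287 0.1421] 6.03
```

View pics/s2.png

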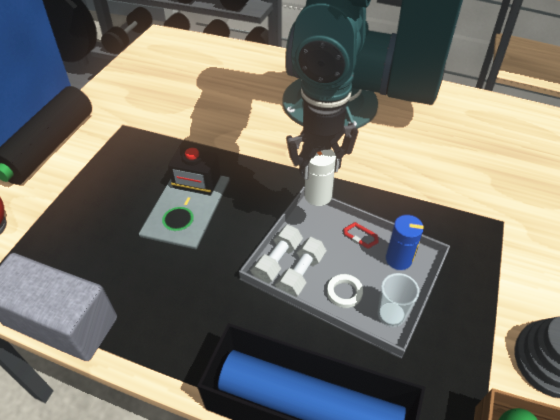

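The tub is held upright above the tray, lid at (320,160). I carry it over the pad with a turn of -33°.

```bash
python3 -m crank '[[[0.01,-0.04,0,0,0,-0.05],[0.03,-0.08,0,0,0,-0.1],[0.04,-0.12,0,0,0,-0.15],[0.05,-0.16,0,0,0,-0.2],[0.06,-0.2,0,0,0,-0.25],[0.07,-0.24,0,0,0,-0.3],[0.08,-0.28,0,0,0,-0.33],[0.09,-0.31,0,0,0,-0.363],[0.1,-0.34,0,0,0,-0.363],[0.11,-0.365,0,0,0,-0.363],[0.11,-0.3775,0,0,0,-0.363],[0.11,-0.3775,0,0,0,-0.363]]]'
python3 -m crank '[[[0,0,-0.03,0,0,0],[0,0,-0.06,0,0,0],[0,0,-0.08,0,0,0],[0,0,-0.09,0,0,0],[0,0,-0.09,0,0,0],[0,0,-0.09,0,0,0]]]'
python3 - <<'E'
import t
from m import *
z=.052+t.s["ee_pos"][2]
meas("wrist",t.s["ee_pos"][:2],z);meas("scene",t.s["ee_pos"][:2],z);p,_=meas("top",t.s["ee_pos"][:2],z)
E
```

```text
time: 5.57
ee_pos: [0.5619, -0.1993, 0.1695]
eef_rot: [0.156, -3.136, -0.001]
wrist_force: [-1.0, 0.1, -3.0]
finger_gap: 0.0569
grip_force: 65.5
time: 6.07
ee_pos: [0.5621, -0.1971, 0.0995]
eef_rot: [0.16, -3.137, -0.001]
wrist_force: [-0.4, -0.6, -2.3]
finger_gap: 0.0571
grip_force: 65.6
t 6.0667 tcp [ 0.5621 -0.1971  0.0995] yaw y 95.84 z [-5.e-04  3.e-04 -1.e+00] gap 0.057084679738913686 grip 65.57287931442261 F [-0.4 -0.6 -2.3] q [-0.47  0.45 -0.13  0.99  0.   -0.58]
wrist lid enc [ 0.5595 -0.197 ] 0.0599 mean [ 0.553  -0.1986] z 0.1508 20034
  bar n 1707 mean [ 0.5464 -0.1997] ang(mean) -170.5 ang(pca) -174.0
  pad ellipse [ 0.5657 -0.1973] [0.0677 0.0715] mean [ 0.5433 -0.2011  0.0116]
  button [ 0.4518 -0.2087  0.1108] enc ((0.4463609457015991, -0.2085961550474167), 0.015503685921430588)
  plate rect [ 0.5437 -0.1995] [0.1353 0.1404] 5.2
scene lid enc [ 0.5659 -0.195 ] 0.0589 mean [ 0.5733 -0.195 ] z 0.1522 427
  bar n 8 mean [ 0.5579 -0.1992] ang(mean) -164.7 ang(pca) -139.1
  pad ellipse [ 0.5629 -0.1983] [0.0649 0.0678] mean [ 0.5767 -0.1874  0.0125]
  button [ 0.449  -0.2051  0.1162] enc ((0.4907039403915405, -0.17848187685012817), 0.07188285887241364)
  plate rect [ 0.519  -0.2012] [0.2254 0.1415] 6.01
top lid enc [ 0.5499 -0.179 ] 0.0404 mean [ 0.5439 -0.1892] z 0.1531 188
  bar n 34 mean [ 0.5421 -0.2003] ang(mean) -99.0 ang(pca) -173.7
  pad ellipse [ 0.5631 -0.1983] [0.0653 0.0671] mean [ 0.5509 -0.1827  0.0135]
  button [ 0.4462 -0.196   0.1116] enc ((0.44617950916290283, -0.19764253497123718), 0.0109507255256176)
  plate rect [ 0.5156 -0.2011] [0.2238 0.1406] 4.72
```

```bash
python3 -m crank '[[[0.001,0,-0.008,0,0,0],[0.001,0,-0.016,0,0,0],[0.001,0,-0.022,0,0,0],[0.001,0,-0.026,0,0,0],[0.001,0,-0.028,0,0,0],[0.001,0,-0.029,0,0,0],[0.001,0,-0.03,0,0,0],[0.001,0,-0.03,0,0,0]]]'
python3 t.py
```

```text
time: 6.88
ee_pos: [0.5632, -0.1977, 0.0754]
eef_rot: [-0.159, 3.137, -0.0]
wrist_force: [0.5, 0.6, -3.6]
finger_gap: 0.057
grip_force: 65.9
t 6.8833 tcp [ 0.5632 -0.1977  0.0754] yaw y 95.81 z [ 2.e-04 -1.e-04 -1.e+00] gap 0.05700102410490407 grip 65.8565354347229 F [ 0.5  0.6 -3.6] q [-0.47  0.47 -0.16  0.94  0.   -0.58]
```

```bash
python3 -m crank '[[[0,0,-0.001,0,0,0],[0,0,-0.001,0,0,0],[0,0,-0.001,0,0,0]]]'
```

```text
time: 7.13
ee_pos: [0.5634, -0.1977, 0.0752]
eef_rot: [-0.159, 3.137, -0.001]
wrist_force: [-1.9, 1.0, 5.3]
finger_gap: 0.057
grip_force: 66.4
```

The force turned upward, so the tub is on the pad. I release and lift away.

```bash
python3 -m crank '[[[0,0,0,0,0,0],[0,0,0,0,0,0],[0,0,0,0,0,0],[0,0,0,0,0,0],[0,0,0,0,0,0],[0,0,0,0,0,0],[0,0,0,0,0,0],[0,0,0,0,0,0]]]' 1
python3 -m crank '[[[0,0,0.01,0,0,0],[0,0,0.03,0,0,0],[0,0,0.06,0,0,0],[0,0,0.09,0,0,0],[0,0,0.12,0,0,0],[0,0,0.15,0,0,0],[0,0,0.17,0,0,0],[0,0,0.17,0,0,0],[0,0,0.17,0,0,0]]]'
python3 - <<'E'
import t
from m import *
p,_=meas("wrist",(.563,-.198),.127);save(p,"w3.png");meas("scene",(.563,-.198),.127);meas("top",(.563,-.198),.127)
E
```

```text
time: 7.8
ee_pos: [0.5632, -0.1977, 0.0745]
eef_rot: [0.159, -3.138, 0.0]
wrist_force: [0.3, 0.6, -0.8]
finger_gap: 0.0855
grip_force: 0.0
time: 8.55
ee_pos: [0.5635, -0.1978, 0.2115]
eef_rot: [-0.159, 3.136, -0.001]
wrist_force: [0.3, 0.1, -1.0]
finger_gap: 0.0852
grip_force: 0.0
t 8.55 tcp [ 0.5635 -0.1978  0.2115] yaw y 95.82 z [ 1.6e-03 -8.0e-04 -1.0e+00] gap 0.08516006112004836 grip 0.0 F [ 0.3  0.1 -1. ] q [-0.47  0.39  0.09  1.27 -0.   -0.58]
wrist lid enc [ 0.5629 -0.1979] 0.0292 mean [ 0.5613 -0.1979] z 0.1262 4670
  bar n 367 mean [ 0.5484 -0.1993] ang(mean) -173.9 ang(pca) -174.3
  pad ellipse [ 0.5681 -0.1989] [0.0699 0.0768] mean [ 0.5402 -0.1912  0.0116]
  button [ 0.4439 -0.2088  0.1108] enc ((0.4438188374042511, -0.20853783190250397), 0.01608385518193245)
  plate rect [ 0.516 -0.202] [0.2237 0.1406] 5.32
scene lid enc [ 0.565  -0.1972] 0.0314 mean [ 0.5669 -0.1957] z 0.1271 469
  bar n 28 mean [ 0.5493 -0.1987] ang(mean) -170.4 ang(pca) -171.1
  pad ellipse [ 0.5634 -0.1977] [0.0659 0.0669] mean [ 0.5775 -0.1857  0.0124]
  button [ 0.4464 -0.207   0.1122] enc ((0.4455190598964691, -0.20759354531764984), 0.016577206552028656)
  plate rect [ 0.5183 -0.2015] [0.2269 0.1416] 5.8
top lid enc [ 0.562  -0.1974] 0.0291 mean [ 0.5588 -0.1972] z 0.1279 534
  bar n 42 mean [ 0.5474 -0.1995] ang(mean) -168.6 ang(pca) -174.0
  pad ellipse [ 0.5636 -0.1981] [0.0666 0.0685] mean [ 0.5531 -0.183   0.0137]
  button [ 0.4432 -0.2073  0.1128] enc ((0.44300544261932373, -0.2082107812166214), 0.015760773792862892)
  plate rect [ 0.5157 -0.2015] [0.2264 0.1405] 4.5
```

View pics/w3.png

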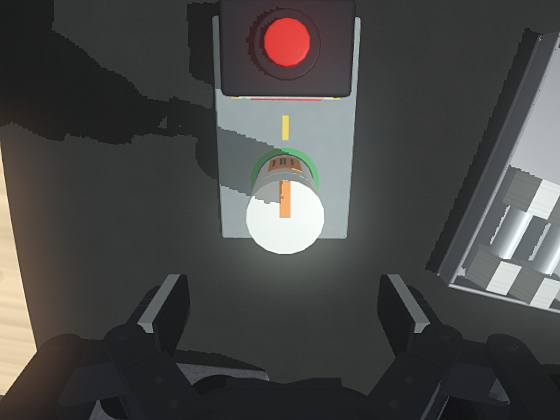

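The tub stands centred on the pad at (285,215) with its panel and bar pointing at the window, and the other tray things are untouched in view. I shut the fingers and go above the button at (0.4445, -0.2077).

```bash
python3 -m crank '[[[-0.04,0,0,0,0,0],[-0.08,-0.01,0,0,0,0],[-0.12,-0.012,0,0,0,0],[-0.149,-0.012,0,0,0,0],[-0.149,-0.012,0,0,0,0],[-0.149,-0.012,-0.03,0,0,0],[-0.149,-0.012,-0.06,0,0,0],[-0.149,-0.012,-0.085,0,0,0],[-0.149,-0.012,-0.1,0,0,0],[-0.149,-0.012,-0.1,0,0,0],[-0.149,-0.012,-0.1,0,0,0]]]' -1
python3 t.py
```

```text
time: 9.62
ee_pos: [0.4438, -0.2069, 0.1301]
eef_rot: [0.159, -3.136, -0.002]
wrist_force: [-0.3, 0.5, 0.4]
finger_gap: -0.0001
grip_force: 0.0
t 9.6167 tcp [ 0.4438 -0.2069  0.1301] yaw y 95.82 z [-0.0014  0.001  -1.    ] gap -7.905041580245884e-05 grip 0.0 F [-0.3  0.5  0.4] q [-0.6   0.26 -0.34  0.97  0.   -0.7 ]
```

```bash
python3 -m crank '[[[0,-0.001,-0.012,0,0,0],[0,-0.001,-0.02,0,0,0],[0,-0.001,-0.025,0,0,0],[0,-0.001,-0.028,0,0,0],[0,-0.001,-0.03,0,0,0],[0,-0.001,-0.03,0,0,0],[0,-0.001,-0.03,0,0,0],[0,-0.001,-0.03,0,0,0]]]'
```

```text
time: 10.28
ee_pos: [0.4442, -0.2082, 0.1069]
eef_rot: [-0.159, 3.137, -0.001]
wrist_force: [1.3, -0.0, 4.8]
finger_gap: -0.0003
grip_force: 2.1
```

```bash
python3 -m crank '[[[0,0,-0.001,0,0,0],[0,0,-0.0025,0,0,0],[0,0,-0.0025,0,0,0],[0,0,-0.0025,0,0,0],[0,0,-0.0025,0,0,0],[0,0,-0.0025,0,0,0]]]'
```

```text
time: 10.78
ee_pos: [0.4443, -0.2082, 0.1057]
eef_rot: [-0.159, 3.136, -0.002]
wrist_force: [-3.2, 2.4, 22.6]
finger_gap: -0.0003
grip_force: 11.7
```

The force rose to 22.6 N, so the button is on its bottom stop and has been held for about 0.4 s. I hold briefly, then release.

```bash
python3 -m crank '[[[0,0,0,0,0,0],[0,0,0,0,0,0],[0,0,0,0,0,0],[0,0,0.01,0,0,0],[0,0,0.03,0,0,0],[0,0,0.06,0,0,0],[0,0,0.09,0,0,0],[0,0,0.12,0,0,0],[0,0,0.13,0,0,0],[0,0,0.13,0,0,0],[0,0,0.13,0,0,0]]]'
python3 - <<'E'
import t
from m import *
meas("scene",(.563,-.198),.127);p,_=meas("top",(.563,-.198),.127);save(p,"top9.png")
p,_=meas("scene",(.563,-.198),.127);save(p,"s9.png")
E
```

```text
time: 11.7
ee_pos: [0.4437, -0.208, 0.2077]
eef_rot: [0.159, -3.137, -0.0]
wrist_force: [0.7, 0.4, -0.1]
finger_gap: -0.0004
grip_force: 0.0
t 11.7 tcp [ 0.4437 -0.208   0.2077] yaw y 95.81 z [-5.e-04  3.e-04 -1.e+00] gap -0.00035462170771912387 grip 0.0 F [ 0.7  0.4 -0.1] q [-0.6   0.21 -0.18  1.18 -0.   -0.71]
scene lid enc [ 0.565  -0.1974] 0.0303 mean [ 0.5668 -0.1958] z 0.127 469
  bar n 27 mean [ 0.5488 -0.1989] ang(mean) -170.2 ang(pca) -173.9
  pad ellipse [ 0.5631 -0.198 ] [0.0656 0.0685] mean [ 0.578  -0.1859  0.0123]
  button [ 0.446  -0.2071  0.1119] enc ((0.4441142976284027, -0.20771221816539764), 0.01700160652399063)
  plate rect [ 0.5343 -0.2074] [0.2593 0.1566] 6.05
top lid enc [ 0.5628 -0.1979] 0.0293 mean [ 0.5619 -0.1964] z 0.1279 607
  bar n 42 mean [ 0.5476 -0.1993] ang(mean) -168.6 ang(pca) -173.9
  pad ellipse [ 0.5634 -0.198 ] [0.0668 0.0675] mean [ 0.5535 -0.1823  0.0136]
  button [ 0.4425 -0.204   0.1221] enc ((0.4564709961414337, -0.18017277121543884), 0.04478653892874718)
  plate rect [ 0.5346 -0.2264] [0.2601 0.1947] 4.46
scene lid enc [ 0.5649 -0.1977] 0.0308 mean [ 0.5668 -0.1957] z 0.1271 466
  bar n 27 mean [ 0.5489 -0.1988] ang(mean) -170.2 ang(pca) -170.7
  pad ellipse [ 0.563 -0.198] [0.0654 0.0686] mean [ 0.5778 -0.1859  0.0125]
  button [ 0.4457 -0.2073  0.1123] enc ((0.44560372829437256, -0.2084294706583023), 0.01757696457207203)
  plate rect [ 0.5194 -0.2016] [0.2268 0.1424] 6.32
```

View pics/s9.png

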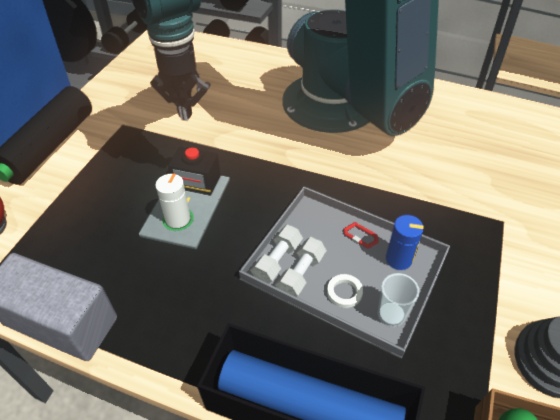

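The tub stands on the pad at (173,203), the button at (192,154) is up again (top at 0.112), the gripper is clear and the tray things are unmoved.

```bash
python3 -c "
from plant import ctrl
print(ctrl.sign_off())"
```

```text
the job is handed in; nothing more can be done
None
```

The job is handed in, with no verdict returned: the white tub stands released on the reader pad with its orange panel facing the scanner window, the scan button was pressed to its stop, held and released, and the other tray things look unmoved.

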